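# Close the chocolate moulds: weigh the platen down, clip it, unload

## Task

Close the chocolate moulds in the jig: load weights from the cork mat onto the sprung platen until, hands off, its red pointer stands in the green band of the gauge; then push the hairpin clip from the open front edge of the platen sideways onto the post, under the yellow head, until it snaps fully home round the neck. Finally put every weight back upright on the cork mat, well inside its edges, so that the clip alone keeps the platen down, and leave the tub and the tin alone.

Things in the scene. Friction and masses are not known exactly. Their poses are not given: they have to be found in the camera images.
- jig: Mould-closing jig, fixed to the bench: dark steel base 200 (x) x 250 (y) x 12 mm. Origin at the centre of its underside; its x axis points away from the open front edge. It carries the sprung platen, the post (neck) and, at x = +97, a white gauge board 50 mm wide reaching 84 mm above the bench.
- platen (a joint): Downward travel (m) of the sprung platen on its upright guide: 0 at rest, 0.042 at most; spring 490 N/m, so a small weight lowers it 6 mm, a large one 12 mm (within 4 %). Green band: 0.027 to 0.033, i.e. 5 small weights' worth (large = 2 small). The clip fits under the head only beyond 0.0265; unloaded again, the platen rises and grips the clip there.
- deck (a point): Centre of the top of the platen (176 (x) x 240 (y) x 10 mm), axes as the jig's; 70 mm above the bench at rest, sinks with the platen. 8 mm high rim round the edge, open at the front (-x) for |y| < 36. A 33 mm square hole lets the post through. Keep the lane |y| < 40 free for the clip (thin blue lines); beside it weights stand in |y| 42 to 114, x -82 to 82.
- neck (a point): Point on the post's axis, 45 mm above the bench, axes as the jig's; at x = +15, y = 0 of the jig. Here is the steel neck, 20 mm in diameter, that the clip grips; above it the yellow head, 30 mm in diameter, 8 mm high, its underside 53.5 mm above the bench.
- clip: Steel hairpin clip lying flat, 10 mm thick. Origin: underside centre of its round hub (40 mm in diameter); the open mouth points to +x, flared tips at x = 76, up to 26 mm off the middle line. Grip: upright red tab centred on the hub, 12 mm thick (y), 34 mm long (x), from 10 to 48 mm above the underside.
- pocket (a point): Point of the clip where the neck's axis lies when home: clip x = 40 (the hub stops it at 38), y = 0, mid-thickness. Sprung legs run either side, insides 22 mm apart, with round bulges at clip x = 52 that leave 12 mm; a push of 5 to 15 N spreads them over the 20 mm neck and they snap shut behind it.
- mat: Cork mat fixed to the bench, 240 (x) x 250 (y) x 4 mm, where the weights stand at the start and at the end. Origin at the centre of the underside.
- large1: Large weight, 0.6 kg: steel block 84 (x) x 42 (y) x 22 mm with an upright blue grip rib on top, centred, running along its x: 12 mm thick (y), 50 mm long (x), from the block's top up to 50 mm above its underside. Origin at the centre of the underside. May be absent (None).
- large2: Large weight, 0.6 kg: steel block 84 (x) x 42 (y) x 22 mm with an upright blue grip rib on top, centred, running along its x: 12 mm thick (y), 50 mm long (x), from the block's top up to 50 mm above its underside. Origin at the centre of the underside. May be absent (None).
- small1: Small weight, 0.3 kg (half a large one): steel block 62 (x) x 30 (y) x 20 mm with an upright orange grip rib on top, centred, running along its x: 12 mm thick (y), 37 mm long (x), from the block's top up to 48 mm above its underside. Origin at the centre of the underside. May be absent (None).
- small2: Small weight, 0.3 kg (half a large one): steel block 62 (x) x 30 (y) x 20 mm with an upright orange grip rib on top, centred, running along its x: 12 mm thick (y), 37 mm long (x), from the block's top up to 48 mm above its underside. Origin at the centre of the underside. May be absent (None).
- small3: Small weight, 0.3 kg (half a large one): steel block 62 (x) x 30 (y) x 20 mm with an upright orange grip rib on top, centred, running along its x: 12 mm thick (y), 37 mm long (x), from the block's top up to 48 mm above its underside. Origin at the centre of the underside. May be absent (None).
- small4: Small weight, 0.3 kg (half a large one): steel block 62 (x) x 30 (y) x 20 mm with an upright orange grip rib on top, centred, running along its x: 12 mm thick (y), 37 mm long (x), from the block's top up to 48 mm above its underside. Origin at the centre of the underside. May be absent (None).
- tub: Bystander: brown lidded tub, 112 mm in diameter, 100 mm high; origin at the centre of its underside.
- tin: Bystander: gold tin box 80 x 120 x 60 mm; origin at the centre of its underside.

How it is judged:
On the way, in this order (a step that is already met when the one before it is completed fails the run):
1. the platen, loaded and with the hands off everything, stands with its pointer in the green band (travel 27 to 33 mm) (value of joint platen between 0.027 and 0.033 m and contact force between the fingers and anything else below 0.3 N and velocity of joint platen between -0.01 and 0.01 m/s), for 0.4 s.
2. the clip has snapped home round the neck of the post (x of neck in the frame of clip between 0.034 and 0.0465 m and y of neck in the frame of clip between -0.006 and 0.006 m and angle between clip's own z axis and vertical below 0.12 rad and value of joint platen between 0.024 and 0.034 m), for 0.2 s.
At the end, for the whole second after the job is handed in: Clip home: neck axis 34 to 46.5 mm ahead of the clip's origin, within 6 mm of its middle line, clip flat; platen held down at 24 to 29 mm travel, no weight on it; every weight present upright and still on the mat, centre at least 5 mm inside its edges (x of neck in the frame of clip between 0.034 and 0.0465 m and y of neck in the frame of clip between -0.006 and 0.006 m and angle between clip's own z axis and vertical below 0.12 rad and value of joint platen between 0.024 and 0.029 m and linear speed of each of clip, large1, large2, small1, small2, small3, small4 below 0.02 m/s and x of large1 in the frame of mat between -0.115 and 0.115 m and y of large1 in the frame of mat between -0.12 and 0.12 m and height (world z) of each of large1, large2, small1, small2, small3, small4 below 0.01 m and angle between each of large1, large2, small1, small2, small3, small4's own z axis and vertical below 0.1 rad and x of large2 in the frame of mat between -0.115 and 0.115 m and y of large2 in the frame of mat between -0.12 and 0.12 m and x of small1 in the frame of mat between -0.115 and 0.115 m and y of small1 in the frame of mat between -0.12 and 0.12 m and x of small2 in the frame of mat between -0.115 and 0.115 m and y of small2 in the frame of mat between -0.12 and 0.12 m and x of small3 in the frame of mat between -0.115 and 0.115 m and y of small3 in the frame of mat between -0.12 and 0.12 m and x of small4 in the frame of mat between -0.115 and 0.115 m and y of small4 in the frame of mat between -0.12 and 0.12 m); the robot touches nothing.
It fails at once if the tub or the tin is moved by more than 20 mm (distance of any of tub, tin from where it was at the start of the episode above 0.02 m).
Of large1, large2 only 1 to 2 are there at a start; the rules pass over those that are not, and their reading is None.
Of small1, small2, small3, small4 only 3 to 4 are there at a start; the rules pass over those that are not, and their reading is None.
At some moment in a run one of large1, large2, small1, small2, small3, small4, clip may be knocked a few centimetres aside while the robot is not near it.
It also fails if it takes over 210 s, if anything falls off the work surface, if the arm or the gripper's body presses on something with over 40 N, if the wrist force passes 120 N, or if a joint passes its speed limit or range.

## Robot

A 6-joint arm with a two-finger parallel gripper is mounted at the origin on the work surface. World frame = base frame: x ahead of the robot, y to its left, z up, the work surface at z = 0. Lengths are in m, angles in rad, forces in N, time in s.
With the tool pointing down it reaches from about 0.35 to 0.875 m from the base axis. Payload 4.2 kg.
Tool frame: the origin (TCP) lies on the centre line of the jaws, within the pads' length; the fingertips stand 25 mm ahead of it and the grasp point (between the pads) lies 6 mm ahead of it; z points along the fingers, y is the line along which they close (so a half turn about z gives the same grasp; the last joint's range is limited). The gripper opens to 87 mm and grips with 3 to 60 N. Pads are 19 mm wide; open, the fingers measure 117 mm over their backs; the gripper's body (75 mm by 190 mm) begins 51 mm behind the grasp point.
Start: joints at [1.361, 0.385, 0.008, 0, -1.194, -0.259], TCP at [0.282, 0.558, 0.248] pointing down, gripper open.
Joint ranges: [-3.14, 3.14], [-1.21, 2.06], [-1.07, 1.41], [-3.16, 2.05], [-2.99, -0.16], [-3.1, 3.1]. Speed limits (rad/s): [2.79, 2.79, 3.14, 3.14, 3.14, 3.14].

## Interface

Orientations are given as a unit quaternion [w, x, y, z].
In Python, from bench import telemetry, grab_frame, get_calibration, ticket gives the robot as it stands. The module is installed in compiled form; this text tells all that it offers.
- The arm moves only by the tool move_arm, never from a script. Its argument "increments" is a list of rows, each a list of 3 entries, a list of its own where there are three numbers: the turn, a rotation vector about the tool's x, y, z in rad, then the shift along the tool's x, y, z in cm, then the finger opening in cm, from 0 to 8.7. A call has 1 to 20 rows; each row is the pose to reach, as a shift and turn from the pose commanded when the call began, along the tool's axes at that moment; what a row does not reach only later rows make up. A row lasts 1/10 s, in which the tool goes at most 50 mm and 8.59 degrees, less where a joint would pass 70% of its speed; a pose out of reach is approached as far as the arm can. A call with a gripper value outside its range is refused whole. The fingers move at their own pace and stop on an object; "newtons" is the grip in N (left out, the last holds). Time passes only in rows, so rows that repeat a pose let the fingers close. It gives the time, the measured TCP pose, the force, the opening and the grip force at its end, in the units of the state.
- telemetry.sense(): the state, without advancing time (a new reading comes with each control period).
- grab_frame(name): name is "side" or "top" or "wrist"; returns the picture (384x512x3 uint8, red, green, blue); there is no depth.
- get_calibration(name): a dict with "vfov" (degrees; the focal length in pixels is half the picture's height over the tangent of half this angle, whatever the lens; pixels are square), "cx", "cy" (the principal point, pixels), "origin" and "rotation" of the camera in the world. Camera axes: x right, y down, z forward; pixel columns grow to the right and rows downward; lengths in m; the calibration is good to about 2 mm. A picture is of the moment at which its call begins: read the wrist's pose just before it. get_calibration takes no time and is no camera call; for the wrist camera it gives the pose at the moment of the call.
- ticket.close_job(): hands the job in; it is judged then, once.
The state is a dict: "time_s": time; "joint_pos": joint angles; "joint_velocities": joint speeds; "tau": joint torques, N m; "ee_pos": TCP position; "tool_rot": TCP orientation; "force": force on the tool from outside, world axes, zero at the start; "ft_torque": the same for the moment, N m; "width": finger opening in m; "grasp_force": force on a finger pad.
Only numpy, scipy, OpenCV 4.12 (cv2) and the standard library are available. Lean on these libraries where they do the work, as an engineer would, in place of code of your own. Each camera call takes 0.05 s, during which the arm holds its last target. There are 200 camera calls.

## Working session

There is one attempt and no reset: what is moved stays moved. The work goes in short steps, Python scripts to look and compute and a tool call to move; the robot and the scene stay as the last step left them, time stands still between calls to the robot, and variables do not carry over. Pictures are saved under pics/ and viewed, at most 14 in all, crops included, and the job is handed in when it is done.

Besides the shell and the picture viewer there is one more tool, called after "Emit:" as name([rows], argument=value, ...), one row to a line, values as JSON. move_arm: Moves the arm, as the interface text tells. Its arguments: {"type":"object","properties":{"increments":{"type":"array","items":{"type":"array"}},"newtons":{"type":"number"}},"required":["increments"]}

```bash
mkdir -p pics
python3 - <<'E'
from bench import telemetry, grab_frame, get_calibration
import cv2
s=telemetry.sense(); print({k:s[k] for k in('time_s','ee_pos','tool_rot','width','force')})
for n in('top','side'):
    c=get_calibration(n); print(n,c)
    cv2.imwrite(f'pics/{n}0.png',cv2.resize(grab_frame(n)[:,:,::-1],(800,600),interpolation=cv2.INTER_CUBIC))
E
```

```text
{'time_s': 0.0, 'ee_pos': array([0.28208711, 0.55709859, 0.24646139]), 'tool_rot': array([ 1.07953484e-03,  9.72639200e-01, -2.32318274e-01, -2.03984926e-04]), 'width': 0.08660180384068376, 'force': array([-0.10133759,  0.22765271, -0.37748331])}
top {'vfov': 53.01423123418029, 'cx': 252.9421416390224, 'cy': 192.96684333652638, 'origin': array([0.38337651, 0.02176838, 1.13984837]), 'rotation': array([ 0.06102874, -0.69934741,  0.70923241, -0.06463812])}
side {'vfov': 56.07341073543595, 'cx': 258.56251124905543, 'cy': 195.2660925097283, 'origin': array([ 0.16516011, -0.69590461,  0.69024177]), 'rotation': array([-0.43463892,  0.86207543, -0.23385879,  0.11500015])}
```

View pics/top0.png

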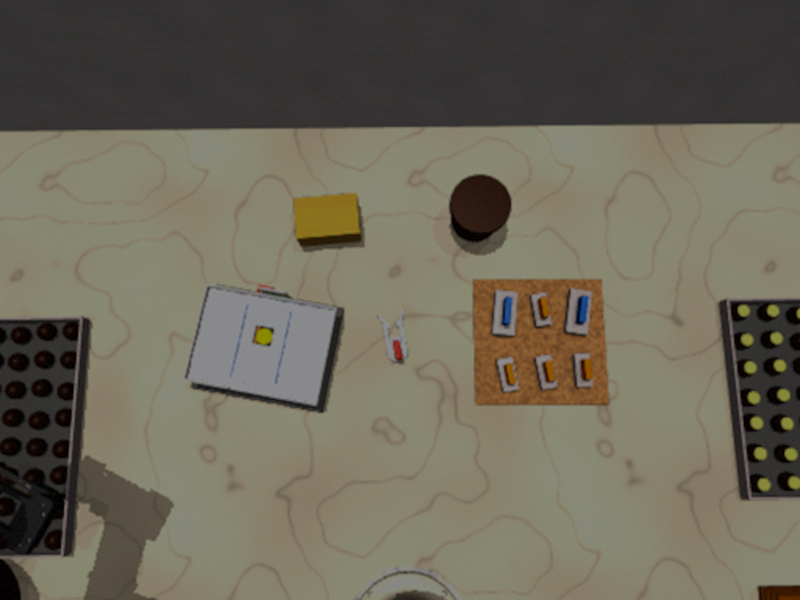

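View pics/side0.png

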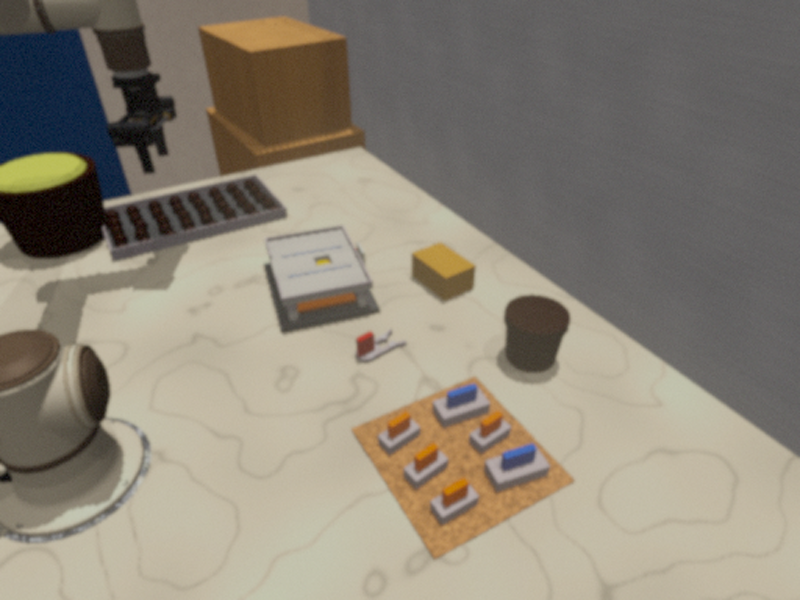

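The top picture (800x600) shows the jig around (265,345), clip hub around (398,350), and the mat at (540,342) holding 2 large and 4 small weights. The tin is at (328,218) and the tub at (480,205).

```bash
cat > h.py <<'E'
import numpy as np, cv2
from scipy.spatial.transform import Rotation as R
from bench import telemetry, grab_frame, get_calibration
def q(w): w=np.asarray(w); return R.from_quat([w[1],w[2],w[3],w[0]])
def ray(c,uv,z):
    f=192/np.tan(np.radians(c['vfov']/2)); uv=np.asarray(uv,float).reshape(-1,2)
    d=np.c_[(uv[:,0]-c['cx'])/f,(uv[:,1]-c['cy'])/f,np.ones(len(uv))]
    M=np.asarray(c['rotation']); M=q(M).as_matrix() if M.shape==(4,) else M
    d=d@M.T; o=np.asarray(c['origin']); return o+d*((z-o[2])/d[:,2])[:,None]
def proj(c,P):
    f=192/np.tan(np.radians(c['vfov']/2)); p=q(c['rotation']).inv().apply(np.atleast_2d(P)-c['origin'])
    return p[:,:2]/p[:,2:]*f+[c['cx'],c['cy']]
def ribs(img,c,z=None):
    H=cv2.cvtColor(cv2.resize(img,None,fx=4,fy=4,interpolation=cv2.INTER_CUBIC),cv2.COLOR_RGB2HSV)
    out=[]
    for n,lo,hi,h in(('blue',(105,150,60),(125,255,255),.054),('orange',(10,225,150),(17,255,255),.052),('red',(0,180,90),(5,255,255),.048),('yellow',(26,180,90),(34,255,255),.0615)):
        m=cv2.inRange(H,lo,hi)
        for k in cv2.findContours(m,0,2)[0]:
            if cv2.contourArea(k)<150: continue
            p=(k[:,0,:]+.5)/4-.5
            w=ray(c,p,h if z is None else z+h)[:,:2]
            (cx,cy),(a,b),t=cv2.minAreaRect((w*1000).astype(np.float32))
            B=cv2.boxPoints(((cx,cy),(a,b),t)); e=B[1]-B[0] if np.linalg.norm(B[1]-B[0])>np.linalg.norm(B[2]-B[1]) else B[2]-B[1]
            y=np.arctan2(e[1],e[0]); y=(y+np.pi/2)%np.pi-np.pi/2
            out.append((n,round(cx),round(cy),round(y,2),round(max(a,b)),round(min(a,b)),p.mean(0).round().tolist()))
    return out
def go(xyz,yaw,tilt=True):
    "increment row to put TCP at xyz, tool down, tool x at world yaw (finger line across), mod half turn"
    s=telemetry.sense(); T=q(s['tool_rot']); best=None
    for k in(0,np.pi):
        G=R.from_matrix(np.array([[np.cos(yaw+k),np.sin(yaw+k),0],[np.sin(yaw+k),-np.cos(yaw+k),0],[0,0,-1]]).T.T)
        r=(T.inv()*G).as_rotvec()
        if best is None or np.linalg.norm(r)<np.linalg.norm(best): best=r
    d=T.inv().apply(np.asarray(xyz)-s['ee_pos'])*100
    print('turn',best.round(3).tolist(),'shift',d.round(2).tolist(),'j6',round(s['joint_pos'][5],2),'t',round(s['time_s'],1))
E
python3 - <<'E'
from h import *
c=get_calibration('top'); im=grab_frame('top')
for r in ribs(im,c): print(r)
s=512/800
print('mat',ray(c,np.array([[473,279],[603,279],[608,404],[475,405]])*s,.004)[:,:2].round(3).tolist())
print('platen top',ray(c,np.array([[208,288],[342,309],[322,407],[190,380]])*s,.078)[:,:2].round(3).tolist())
print('tin,tub',ray(c,np.array([[327,216],[480,205]])*s,.08)[:,:2].round(3).tolist())
print('wrist',get_calibration('wrist')); print(telemetry.sense()['ee_pos'])
E
```

```text
('blue', 560, -189, np.float32(-0.12), 50, 13, [324.0, 200.0])
('blue', 561, -328, np.float32(-0.16), 49, 12, [373.0, 197.0])
('red', 491, 13, np.float32(0.2), 32, 9, [254.0, 224.0])
('yellow', 518, 253, np.float32(0.02), 30, 27, [169.0, 216.0])
mat [[0.63, -0.136], [0.626, -0.388], [0.388, -0.379], [0.39, -0.131]]
platen top [[0.604, 0.351], [0.562, 0.11], [0.39, 0.145], [0.44, 0.376]]
tin,tub [[0.735, 0.138], [0.753, -0.144]]
wrist {'vfov': 62.23730604883081, 'cx': 254.145241228636, 'cy': 194.3605151513968, 'origin': array([0.35287744, 0.52207382, 0.38430362]), 'rotation': array([-0.07616938, -0.51827415,  0.84298644,  0.12232742])}
[0.2822023  0.55720022 0.24670364]
```

Run:
```python
from h import *
c=get_calibration('top'); im=grab_frame('top')
H=cv2.cvtColor(im,cv2.COLOR_RGB2HSV)
for u,v in((346,196),(326,240),(349,238),(373,237),(310,220)): print(H[v,u-1:u+2].tolist())
print('cam axis',q(get_calibration('wrist')['rotation']).apply([0,0,1]))
go([.45,.265,.33],-.17)
```

```text
[[10, 255, 55], [11, 255, 70], [18, 249, 119]]
[[19, 250, 112], [19, 255, 139], [18, 255, 139]]
[[9, 129, 75], [11, 246, 56], [16, 255, 113]]
[[11, 164, 70], [10, 255, 59], [12, 255, 104]]
[[15, 165, 139], [15, 160, 137], [15, 161, 133]]
cam axis [-0.25508248  0.12756896 -0.95846705]
turn [0.001, 0.0, -0.299] shift [28.18, 18.5, -8.28] j6 -0.26 t 0.2
```

Emit:
move_arm([
  [[0,0,-0.3],[28.2,18.5,-8.3],8.7],
  [[0,0,-0.3],[28.2,18.5,-8.3],5],
  [[0,0,-0.3],[28.2,18.5,-8.3],5],
  [[0,0,-0.3],[28.2,18.5,-8.3],5],
  [[0,0,-0.3],[28.2,18.5,-8.3],5],
  [[0,0,-0.3],[28.2,18.5,-8.3],5],
  [[0,0,-0.3],[28.2,18.5,-8.3],5],
  [[0,0,-0.3],[28.2,18.5,-8.3],5],
  [[0,0,-0.3],[28.2,18.5,-8.3],5],
  [[0,0,-0.3],[28.2,18.5,-8.3],5],
  [[0,0,-0.3],[28.2,18.5,-8.3],5],
  [[0,0,-0.3],[28.2,18.5,-8.3],5],
])

```text
time_s: 1.4
ee_pos: [0.4498, 0.266, 0.3301]
tool_rot: [0.0, 0.997, -0.083, -0.0]
force: [0.1, 1.0, -0.2]
width: 0.0505
grasp_force: 0.0
```

```bash
sed -i "s/(10,225,150),(17,255,255)/(9,215,50),(21,255,255)/" h.py
python3 - <<'E'
from h import *
c=get_calibration('wrist'); im=grab_frame('wrist')
np.savez('w1.npz',c=np.array([c],dtype=object))
print(c)
cv2.imwrite('pics/w1.png',cv2.resize(im[:,:,::-1],(800,600),interpolation=cv2.INTER_CUBIC))
for r in ribs(grab_frame('top'),get_calibration('top')): print(r)
print(telemetry.sense()['ee_pos'])
E
```

```text
{'vfov': 62.23730604883081, 'cx': 254.145241228636, 'cy': 194.3605151513968, 'origin': array([0.52785867, 0.25321072, 0.46757981]), 'rotation': array([-0.0936115 , -0.63920545,  0.75534759,  0.11001496])}
('blue', 560, -189, np.float32(-0.12), 50, 13, [324.0, 200.0])
('blue', 560, -328, np.float32(-0.18), 50, 12, [373.0, 198.0])
('orange', 69, -630, np.float32(1.56), 67, 21, [496.0, 379.0])
('orange', 445, -188, np.float32(0.18), 34, 12, [326.0, 239.0])
('orange', 449, -259, np.float32(0.17), 34, 15, [350.0, 237.0])
('orange', 451, -328, np.float32(0.05), 34, 18, [375.0, 236.0])
('orange', 565, -257, np.float32(0.14), 36, 16, [348.0, 197.0])
('red', 491, 13, np.float32(0.2), 32, 9, [254.0, 224.0])
('yellow', 525, 252, np.float32(1.36), 28, 16, [169.0, 213.0])
[0.44992167 0.26585662 0.33021328]
```

View pics/w1.png

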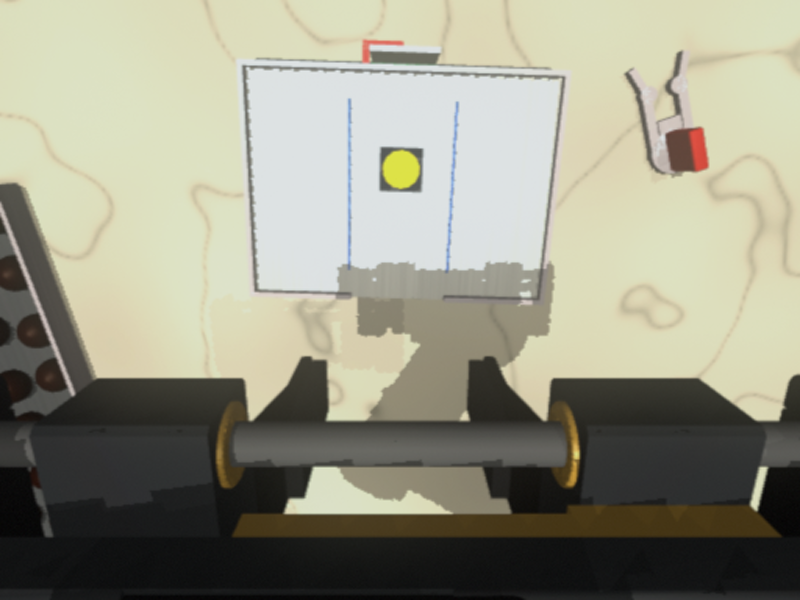

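The wrist view shows the yellow head at (401,170). The blue lines run (350,98)-(349,270) and (457,102)-(447,270), and the platen corners are (240,61), (567,71), (541,299) and (252,292). The clip is at upper right.

Run:
```python
from h import *
c=np.load('w1.npz',allow_pickle=True)['c'][0]; s=.64
n=ray(c,np.array([401,170])*s,.0615)[0,:2]
L=ray(c,np.array([[350,98],[349,270],[457,102],[447,270]])*s,.070)[:,:2]
C=ray(c,np.array([[240,61],[567,71],[541,299],[252,292]])*s,.078)[:,:2]
print('neck',n); print('corners',C.round(3).tolist(), 'mean',C.mean(0))
for a,b in((L[1],L[0]),(L[3],L[2]),(C[3],C[0]),(C[2],C[1])): d=b-a; print('yaw x',np.arctan2(d[1],d[0]),np.hypot(*d))
for a,b in((C[0],C[1]),(C[3],C[2])): d=a-b; print('yaw y',np.arctan2(d[1],d[0])-np.pi/2,np.hypot(*d))
print('lane mid',L.mean(0))
for r in ribs(grab_frame('wrist'),get_calibration('wrist')): print(r)
```

```text
neck [0.51643339 0.251687  ]
corners [[0.61, 0.353], [0.565, 0.123], [0.398, 0.156], [0.442, 0.387]] mean [0.50378927 0.25455711]
yaw x -0.19940907911850103 0.13080277867723528
yaw x -0.19555198034442878 0.12803892001718623
yaw x -0.19939026611963442 0.17098615010258889
yaw x -0.19287440139339318 0.17041147174075347
yaw y -0.19386458984855048 0.23422976500573972
yaw y -0.1914334588951947 0.23534400924241028
lane mid [0.50253562 0.25433275]
('red', 493, 12, np.float32(0.14), 30, 7, [446.0, 95.0])
```

Run:
```python
from h import *
go([.56,-.19,.18],-.12)
```

```text
turn [0.0, 0.0, -0.048] shift [18.45, 43.1, 15.04] j6 0.56 t 1.6
```

Emit:
move_arm([
  [[0,0,-0.05],[18.45,43.1,15],5],
  [[0,0,-0.05],[18.45,43.1,15],5],
  [[0,0,-0.05],[18.45,43.1,15],5],
  [[0,0,-0.05],[18.45,43.1,15],5],
  [[0,0,-0.05],[18.45,43.1,15],5],
  [[0,0,-0.05],[18.45,43.1,15],5],
  [[0,0,-0.05],[18.45,43.1,15],5],
  [[0,0,-0.05],[18.45,43.1,15],5],
  [[0,0,-0.05],[18.45,43.1,15],5],
  [[0,0,-0.05],[18.45,43.1,15],5],
  [[0,0,-0.05],[18.45,43.1,15],5],
  [[0,0,-0.05],[18.45,43.1,15],5],
  [[0,0,-0.05],[18.45,43.1,15],5],
  [[0,0,-0.05],[18.45,43.1,15],5],
])

```text
time_s: 2.95
ee_pos: [0.5601, -0.1896, 0.1813]
tool_rot: [0.0, 0.998, -0.058, 0.001]
force: [0.8, -0.1, -0.1]
width: 0.0501
grasp_force: 0.0
```

Run:
```python
from h import *
c=get_calibration('wrist'); im=grab_frame('wrist')
for r in ribs(im,c): print(r)
cv2.imwrite('pics/w2.png',im[:,:,::-1])
go([.56,-.19,.055],-.12)
```

```text
('blue', 575, -193, np.float32(-0.12), 20, 10, [255.0, 178.0])
('blue', 563, -330, np.float32(-0.18), 48, 10, [418.0, 172.0])
('orange', 442, -193, np.float32(0.14), 25, 11, [271.0, 309.0])
turn [-0.0, -0.001, 0.003] shift [-0.02, 0.04, 12.64] j6 1.51 t 3.0
```

View pics/w2.png

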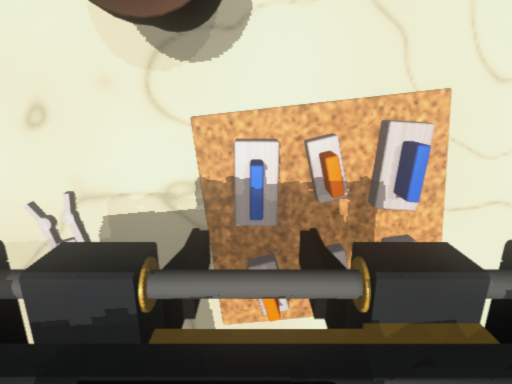

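The blue rib at (257,190) lies straight ahead and is aligned with the jaws. I'll descend, grip and lift.

Emit:
move_arm([
  [[0,0,0],[0,0.3,4],5],
  [[0,0,0],[0,0.3,8],5],
  [[0,0,0],[0,0.3,10.5],5],
  [[0,0,0],[0,0.3,12],5],
  [[0,0,0],[0,0.3,12.6],5],
  [[0,0,0],[0,0.3,12.6],5],
  [[0,0,0],[0,0.3,12.6],0.8],
  [[0,0,0],[0,0.3,12.6],0.8],
  [[0,0,0],[0,0.3,12.6],0.8],
  [[0,0,0],[0,0.3,12.6],0.8],
  [[0,0,0],[0,0.3,12.6],0.8],
  [[0,0,0],[0,0.3,12.6],0.8],
  [[0,0,0],[0,0.3,12.6],0.8],
  [[0,0,0],[0,0.3,10],0.8],
  [[0,0,0],[0,0.3,6],0.8],
  [[0,0,0],[0,0.3,2],0.8],
  [[0,0,0],[0,0.3,-2],0.8],
  [[0,0,0],[0,0.3,-4],0.8],
  [[0,0,0],[0,0.3,-4],0.8],
], newtons=40)

```text
time_s: 4.9
ee_pos: [0.5604, -0.194, 0.2227]
tool_rot: [0.0, 0.998, -0.059, 0.002]
force: [0.9, 0.6, -5.8]
width: 0.0117
grasp_force: 40.0
```

```bash
cat >> h.py <<'E'
JC=np.array([.503,.2545]); JY=-.195
def jig(x,y,z): 
    c,s=np.cos(JY),np.sin(JY); return [JC[0]+c*x-s*y,JC[1]+s*x+c*y,z]
E
python3 - <<'E'
from h import *
go(jig(0,-.078,.2),JY); go(jig(-.035,-.078,.2),JY)
E
```

```text
turn [-0.0, -0.005, 0.076] shift [-11.62, -36.08, 2.22] j6 1.51 t 4.9
turn [-0.0, -0.005, 0.076] shift [-15.11, -36.34, 2.2] j6 1.51 t 4.9
```

Emit:
move_arm([
  [[0,0,0.076],[-15.1,-36.3,2.2],0.8],
  [[0,0,0.076],[-15.1,-36.3,2.2],0.8],
  [[0,0,0.076],[-15.1,-36.3,2.2],0.8],
  [[0,0,0.076],[-15.1,-36.3,2.2],0.8],
  [[0,0,0.076],[-15.1,-36.3,2.2],0.8],
  [[0,0,0.076],[-15.1,-36.3,2.2],0.8],
  [[0,0,0.076],[-15.1,-36.3,2.2],0.8],
  [[0,0,0.076],[-15.1,-36.3,2.2],0.8],
  [[0,0,0.076],[-15.1,-36.3,2.2],0.8],
  [[0,0,0.076],[-15.1,-36.3,2.2],0.8],
  [[0,0,0.076],[-15.1,-36.3,2.2],0.8],
  [[0,0,0.076],[-15.1,-36.3,2.2],0.8],
  [[0,0,0.076],[-15.1,-36.3,5],0.8],
  [[0,0,0.076],[-15.1,-36.3,8],0.8],
  [[0,0,0.076],[-15.1,-36.3,9.5],0.8],
  [[0,0,0.076],[-15.1,-36.3,10.5],0.8],
  [[0,0,0.076],[-15.1,-36.3,11],0.8],
  [[0,0,0.076],[-15.1,-36.3,11],0.8],
])

```text
time_s: 6.7
ee_pos: [0.4529, 0.184, 0.1109]
tool_rot: [0.0, 0.995, -0.098, 0.0]
force: [-1.4, -2.9, -0.6]
width: 0.0121
grasp_force: 40.0
```

Run:
```python
from h import *
for r in ribs(grab_frame('top'),get_calibration('top')): print(r)
print(jig(-.035,-.078,0))
go([.56,-.328,.18],-.17)
```

```text
('blue', 560, -328, np.float32(-0.18), 50, 12, [373.0, 197.0])
('orange', 69, -601, np.float32(-0.12), 19, 9, [488.0, 380.0])
('orange', 69, -634, np.float32(1.56), 60, 20, [497.0, 379.0])
('orange', 445, -188, np.float32(0.16), 34, 13, [326.0, 239.0])
('orange', 449, -259, np.float32(0.16), 34, 15, [351.0, 237.0])
('orange', 451, -328, np.float32(0.04), 34, 18, [374.0, 236.0])
('orange', 565, -257, np.float32(0.13), 36, 16, [348.0, 197.0])
('red', 491, 13, np.float32(0.2), 32, 9, [254.0, 224.0])
[np.float64(0.4535495418386959), np.float64(0.18476011049881774), 0]
turn [-0.0, -0.001, -0.025] shift [20.42, 48.19, -6.86] j6 0.66 t 6.8
```

Emit:
move_arm([
  [[0,0,0],[0,0,0],4.5],
  [[0,0,0],[0,0,0],4.5],
  [[0,0,0],[0,0,0],4.5],
  [[0,0,0],[0,0,-5],4.5],
  [[0,0,0],[0,0,-9],4.5],
  [[0,0,-0.025],[20.4,48.3,-9],4.5],
  [[0,0,-0.025],[20.4,48.3,-9],4.5],
  [[0,0,-0.025],[20.4,48.3,-9],4.5],
  [[0,0,-0.025],[20.4,48.3,-9],4.5],
  [[0,0,-0.025],[20.4,48.3,-9],4.5],
  [[0,0,-0.025],[20.4,48.3,-9],4.5],
  [[0,0,-0.025],[20.4,48.3,-9],4.5],
  [[0,0,-0.025],[20.4,48.3,-9],4.5],
  [[0,0,-0.025],[20.4,48.3,-9],4.5],
  [[0,0,-0.025],[20.4,48.3,-9],4.5],
  [[0,0,-0.025],[20.4,48.3,-9],4.5],
  [[0,0,-0.025],[20.4,48.3,-7],4.5],
  [[0,0,-0.025],[20.4,48.3,-7],4.5],
  [[0,0,-0.025],[20.4,48.3,-7],4.5],
])

```text
time_s: 8.65
ee_pos: [0.5593, -0.3286, 0.1807]
tool_rot: [0.0, 0.996, -0.084, -0.0]
force: [-0.7, 0.3, 1.2]
width: 0.0447
grasp_force: 0.0
```

Run:
```python
from h import *
for r in ribs(grab_frame('top'),get_calibration('top')): print(r)
for r in ribs(grab_frame('wrist'),get_calibration('wrist')): print('w',r)
go([.56,-.33,.055],-.17)
```

```text
('blue', 458, 192, np.float32(-0.19), 50, 13, [190.0, 236.0])
('orange', 69, -630, np.float32(1.56), 67, 20, [495.0, 379.0])
('red', 491, 12, np.float32(0.17), 33, 10, [254.0, 223.0])
('yellow', 518, 253, np.float32(1.24), 29, 29, [169.0, 215.0])
w ('blue', 577, -333, np.float32(-0.17), 20, 10, [257.0, 176.0])
w ('orange', 444, -333, np.float32(-0.01), 17, 10, [279.0, 307.0])
w ('orange', 448, -265, np.float32(0.17), 30, 12, [210.0, 313.0])
w ('orange', 568, -260, np.float32(0.13), 35, 10, [176.0, 198.0])
turn [0.001, -0.002, 0.002] shift [0.02, 0.15, 12.69] j6 1.68 t 8.8
```

Emit:
move_arm([
  [[0,0,0],[0,0.3,4],5],
  [[0,0,0],[0,0.3,8],5],
  [[0,0,0],[0,0.3,10.5],5],
  [[0,0,0],[0,0.3,12],5],
  [[0,0,0],[0,0.3,12.6],5],
  [[0,0,0],[0,0.3,12.6],5],
  [[0,0,0],[0,0.3,12.6],0.8],
  [[0,0,0],[0,0.3,12.6],0.8],
  [[0,0,0],[0,0.3,12.6],0.8],
  [[0,0,0],[0,0.3,12.6],0.8],
  [[0,0,0],[0,0.3,12.6],0.8],
  [[0,0,0],[0,0.3,12.6],0.8],
  [[0,0,0],[0,0.3,12.6],0.8],
  [[0,0,0],[0,0.3,10],0.8],
  [[0,0,0],[0,0.3,6],0.8],
  [[0,0,0],[0,0.3,2],0.8],
  [[0,0,0],[0,0.3,-2],0.8],
  [[0,0,0],[0,0.3,-4],0.8],
  [[0,0,0],[0,0.3,-4],0.8],
], newtons=40)

```text
time_s: 10.65
ee_pos: [0.5596, -0.3322, 0.2229]
tool_rot: [0.001, 0.996, -0.085, 0.003]
force: [0.2, 0.2, -6.3]
width: 0.0118
grasp_force: 40.0
```

Run:
```python
from h import *
go(jig(0,.078,.21),JY); go(jig(0,.078,.1),JY)
```

```text
turn [0.001, -0.005, 0.025] shift [-15.31, -64.66, 1.16] j6 1.69 t 10.7
turn [0.001, -0.005, 0.025] shift [-15.37, -64.67, 12.16] j6 1.69 t 10.7
```

Emit:
move_arm([
  [[0,0,0.025],[-15.3,-64.65,1.2],0.8],
  [[0,0,0.025],[-15.3,-64.65,1.2],0.8],
  [[0,0,0.025],[-15.3,-64.65,1.2],0.8],
  [[0,0,0.025],[-15.3,-64.65,1.2],0.8],
  [[0,0,0.025],[-15.3,-64.65,1.2],0.8],
  [[0,0,0.025],[-15.3,-64.65,1.2],0.8],
  [[0,0,0.025],[-15.3,-64.65,1.2],0.8],
  [[0,0,0.025],[-15.3,-64.65,1.2],0.8],
  [[0,0,0.025],[-15.3,-64.65,1.2],0.8],
  [[0,0,0.025],[-15.3,-64.65,1.2],0.8],
  [[0,0,0.025],[-15.3,-64.65,1.2],0.8],
  [[0,0,0.025],[-15.3,-64.65,1.2],0.8],
  [[0,0,0.025],[-15.3,-64.65,1.2],0.8],
  [[0,0,0.025],[-15.3,-64.65,1.2],0.8],
  [[0,0,0.025],[-15.3,-64.65,1.2],0.8],
  [[0,0,0.025],[-15.3,-64.65,1.2],0.8],
  [[0,0,0.025],[-15.3,-64.65,1.2],0.8],
  [[0,0,0.025],[-15.3,-64.65,1.2],0.8],
])

```text
time_s: 12.45
ee_pos: [0.5172, 0.3298, 0.2081]
tool_rot: [0.0, 0.995, -0.098, -0.0]
force: [0.8, -0.2, -6.3]
width: 0.0119
grasp_force: 40.0
```

Run:
```python
from h import *
go(jig(0,.078,.099),JY)
for r in ribs(grab_frame('top'),get_calibration('top')): print(r)
```

```text
turn [0.001, 0.001, -0.002] shift [0.08, -0.15, 10.91] j6 0.54 t 12.4
('blue', 458, 192, np.float32(-0.2), 50, 13, [190.0, 236.0])
('orange', 69, -630, np.float32(1.56), 67, 21, [495.0, 378.0])
('orange', 445, -188, np.float32(0.18), 34, 12, [326.0, 239.0])
('orange', 449, -260, np.float32(0.16), 34, 15, [351.0, 237.0])
('orange', 451, -328, np.float32(0.04), 34, 18, [375.0, 235.0])
('orange', 565, -257, np.float32(0.12), 36, 16, [348.0, 198.0])
('red', 491, 13, np.float32(0.21), 33, 9, [254.0, 224.0])
('yellow', 520, 252, np.float32(1.51), 30, 24, [169.0, 214.0])
```

Emit:
move_arm([
  [[0,0,0],[0.1,-0.1,4],0.8],
  [[0,0,0],[0.1,-0.1,7],0.8],
  [[0,0,0],[0.1,-0.1,9],0.8],
  [[0,0,0],[0.1,-0.1,10],0.8],
  [[0,0,0],[0.1,-0.1,10.9],0.8],
  [[0,0,0],[0.1,-0.1,10.9],0.8],
  [[0,0,0],[0.1,-0.1,10.9],0.8],
  [[0,0,0],[0.1,-0.1,10.9],4.5],
  [[0,0,0],[0.1,-0.1,10.9],4.5],
  [[0,0,0],[0.1,-0.1,10.9],4.5],
  [[0,0,0],[0.1,-0.1,7],4.5],
  [[0,0,0],[0.1,-0.1,3],4.5],
  [[0,0,0],[0.1,-0.1,0],4.5],
  [[0,0,0],[0.1,-0.1,0],4.5],
])

```text
time_s: 13.9
ee_pos: [0.5209, 0.3343, 0.2152]
tool_rot: [-0.005, 0.995, -0.097, 0.005]
force: [1.1, -0.0, 0.4]
width: 0.0444
grasp_force: 0.0
```

Run:
```python
from h import *
go([.445,-.19,.17],.17)
```

```text
turn [-0.008, -0.01, -0.364] shift [2.61, 52.95, 4.0] j6 0.54 t 13.9
```

Emit:
move_arm([
  [[0,0,-0.364],[2.6,52.7,4],4.5],
  [[0,0,-0.364],[2.6,52.7,4],4.5],
  [[0,0,-0.364],[2.6,52.7,4],4.5],
  [[0,0,-0.364],[2.6,52.7,4],4.5],
  [[0,0,-0.364],[2.6,52.7,4],4.5],
  [[0,0,-0.364],[2.6,52.7,4],4.5],
  [[0,0,-0.364],[2.6,52.7,4],4.5],
  [[0,0,-0.364],[2.6,52.7,4],4.5],
  [[0,0,-0.364],[2.6,52.7,4],4.5],
  [[0,0,-0.364],[2.6,52.7,4],4.5],
  [[0,0,-0.364],[2.6,52.7,4],4.5],
  [[0,0,-0.364],[2.6,52.7,4],4.5],
  [[0,0,-0.364],[2.6,52.7,4],4.5],
  [[0,0,-0.364],[2.6,52.7,4],4.5],
  [[0,0,-0.364],[2.6,52.7,4],4.5],
  [[0,0,-0.364],[2.6,52.7,4],4.5],
  [[0,0,-0.364],[2.6,52.7,4],4.5],
])

```text
time_s: 15.6
ee_pos: [0.4421, -0.1893, 0.1687]
tool_rot: [0.0, 0.996, 0.085, 0.0]
force: [0.0, -0.5, 0.1]
width: 0.045
grasp_force: 0.0
```

Run:
```python
from h import *
for r in ribs(grab_frame('top'),get_calibration('top')): print(r)
im=grab_frame('wrist')
for r in ribs(im,get_calibration('wrist')): print('w',r)
cv2.imwrite('pics/w3.png',im[:,:,::-1])
go([.447,-.191,.0535],.17)
```

```text
('blue', 457, 190, np.float32(-0.21), 50, 12, [191.0, 237.0])
('blue', 528, 344, np.float32(-0.21), 51, 13, [137.0, 212.0])
('orange', 69, -600, np.float32(-0.07), 19, 7, [488.0, 379.0])
('orange', 69, -634, np.float32(1.56), 59, 20, [497.0, 378.0])
('orange', 565, -257, np.float32(0.13), 36, 16, [348.0, 198.0])
('yellow', 518, 252, np.float32(0.02), 29, 27, [170.0, 215.0])
w ('orange', 444, -332, np.float32(0.01), 18, 10, [417.0, 222.0])
w ('orange', 450, -263, np.float32(0.16), 36, 11, [342.0, 201.0])
w ('red', 492, 12, np.float32(0.16), 32, 11, [11.0, 97.0])
turn [0.0, -0.0, 0.0] shift [0.47, 0.23, 11.51] j6 1.81 t 15.7
```

View pics/w3.png

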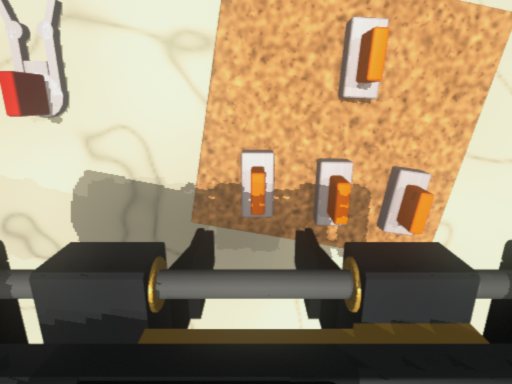

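Rib at (258,190) is centred between the jaws and aligned. I'll grip it.

Emit:
move_arm([
  [[0,0,0],[0.4,0.2,4],4.5],
  [[0,0,0],[0.4,0.2,8],4.5],
  [[0,0,0],[0.4,0.2,10],4.5],
  [[0,0,0],[0.4,0.2,11],4.5],
  [[0,0,0],[0.4,0.2,11.4],4.5],
  [[0,0,0],[0.4,0.2,11.4],4.5],
  [[0,0,0],[0.4,0.2,11.4],0.8],
  [[0,0,0],[0.4,0.2,11.4],0.8],
  [[0,0,0],[0.4,0.2,11.4],0.8],
  [[0,0,0],[0.4,0.2,11.4],0.8],
  [[0,0,0],[0.4,0.2,11.4],0.8],
  [[0,0,0],[0.4,0.2,11.4],0.8],
  [[0,0,0],[0.4,0.2,11.4],0.8],
  [[0,0,0],[0.4,0.2,8],0.8],
  [[0,0,0],[0.4,0.2,4],0.8],
  [[0,0,0],[0.4,0.2,0],0.8],
  [[0,0,0],[0.4,0.2,-4],0.8],
  [[0,0,0],[0.4,0.2,-4],0.8],
  [[0,0,0],[0.4,0.2,-4],0.8],
])

```text
time_s: 17.6
ee_pos: [0.4455, -0.1908, 0.2083]
tool_rot: [-0.001, 0.996, 0.084, 0.0]
force: [-1.0, 0.4, -4.1]
width: 0.0117
grasp_force: 40.0
```

Run:
```python
from h import *
go(jig(.05,-.078,.21),JY); go(jig(.05,-.078,.092),JY)
```

```text
turn [-0.001, -0.0, 0.364] shift [15.04, -33.87, -0.12] j6 1.81 t 17.6
turn [-0.001, -0.0, 0.364] shift [15.04, -33.86, 11.68] j6 1.81 t 17.6
```

Emit:
move_arm([
  [[0,0,0.364],[15,-33.9,0],0.8],
  [[0,0,0.364],[15,-33.9,0],0.8],
  [[0,0,0.364],[15,-33.9,0],0.8],
  [[0,0,0.364],[15,-33.9,0],0.8],
  [[0,0,0.364],[15,-33.9,0],0.8],
  [[0,0,0.364],[15,-33.9,0],0.8],
  [[0,0,0.364],[15,-33.9,0],0.8],
  [[0,0,0.364],[15,-33.9,0],0.8],
  [[0,0,0.364],[15,-33.9,0],0.8],
  [[0,0,0.364],[15,-33.9,0],0.8],
  [[0,0,0.364],[15,-33.9,0],0.8],
  [[0,0,0.364],[15,-33.9,0],0.8],
  [[0,0,0.364],[15,-33.9,0],0.8],
  [[0,0,0.364],[15,-33.9,4],0.8],
  [[0,0,0.364],[15,-33.9,8],0.8],
  [[0,0,0.364],[15,-33.9,10],0.8],
  [[0,0,0.364],[15,-33.9,11],0.8],
  [[0,0,0.364],[15,-33.9,11.6],0.8],
  [[0,0,0.364],[15,-33.9,11.6],0.8],
])

```text
time_s: 19.5
ee_pos: [0.5373, 0.1681, 0.093]
tool_rot: [-0.0, 0.995, -0.097, 0.0]
force: [-1.0, -1.7, 0.7]
width: 0.0118
grasp_force: 40.0
```

Emit:
move_arm([
  [[0,0,0],[0,0,0],4.5],
  [[0,0,0],[0,0,0],4.5],
  [[0,0,0],[0,0,0],4.5],
  [[0,0,0],[0,0,-4],4.5],
  [[0,0,0],[0,0,-8],4.5],
  [[0,0,0],[0,0,-11],4.5],
  [[0,0,0],[0,0,-11],4.5],
  [[0,0,0],[0,0,-11],4.5],
  [[0,0,0],[0,0,-11],4.5],
  [[0,0,0],[0,0,-11],4.5],
])

```text
time_s: 20.5
ee_pos: [0.5362, 0.1679, 0.2012]
tool_rot: [0.001, 0.995, -0.097, -0.001]
force: [-0.5, 1.0, -0.9]
width: 0.0449
grasp_force: 0.0
```

Run:
```python
from h import *
c=get_calibration('top'); im=grab_frame('top')
for r in ribs(im,c): print(r)
go([.40,.05,.25],.17)
s=grab_frame('side')
cv2.imwrite('pics/s2.png',cv2.resize(s[130:220,160:250,::-1],(600,600),interpolation=cv2.INTER_CUBIC))
```

```text
('blue', 457, 190, np.float32(-0.19), 50, 12, [191.0, 236.0])
('orange', 69, -630, np.float32(1.56), 67, 20, [497.0, 380.0])
('orange', 449, -259, np.float32(0.17), 34, 15, [350.0, 238.0])
('orange', 451, -328, np.float32(0.05), 34, 18, [375.0, 235.0])
('orange', 565, -257, np.float32(0.14), 35, 16, [348.0, 198.0])
('red', 491, 13, np.float32(0.2), 32, 9, [254.0, 224.0])
('yellow', 517, 251, np.float32(-0.01), 29, 28, [170.0, 216.0])
turn [0.001, 0.002, -0.365] shift [-11.1, 14.22, -4.82] j6 0.78 t 20.6
```

View pics/s2.png

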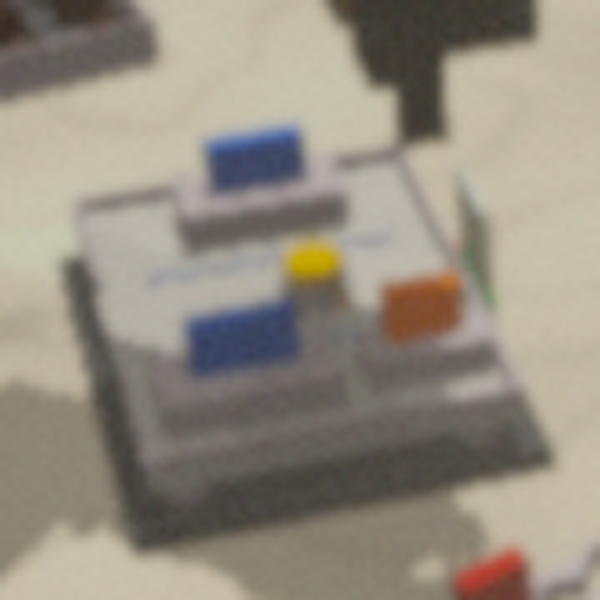

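All three weights stand on the platen with the lane free and the platen visibly down. Next is the clip.

Run:
```python
from h import *
go([.492,.0125,.20],.17)
```

```text
turn [0.001, 0.002, -0.365] shift [-1.36, 16.11, 0.17] j6 0.78 t 20.6
```

Emit:
move_arm([
  [[0,0,-0.1],[-1.4,4,-2],4.5],
  [[0,0,-0.2],[-1.4,8,-2],4.5],
  [[0,0,-0.3],[-1.4,12,0],4.5],
  [[0,0,-0.365],[-1.4,16.1,0],4.5],
  [[0,0,-0.365],[-1.4,16.1,0],4.5],
  [[0,0,-0.365],[-1.4,16.1,0],4.5],
  [[0,0,-0.365],[-1.4,16.1,0],4.5],
  [[0,0,-0.365],[-1.4,16.1,0],4.5],
])

```text
time_s: 21.4
ee_pos: [0.4924, 0.0138, 0.2025]
tool_rot: [-0.0, 0.996, 0.086, 0.0]
force: [-0.2, 0.9, -0.7]
width: 0.0452
grasp_force: 0.0
```

Run:
```python
from h import *
c=get_calibration('wrist'); np.savez('w4.npz',c=np.array([c],dtype=object)); im=grab_frame('wrist')
for r in ribs(im,c): print('w',r)
cv2.imwrite('pics/w4.png',cv2.resize(im[120:270,170:370,::-1],(800,600),interpolation=cv2.INTER_CUBIC))
go([.492,.0125,.039],.17)
```

```text
w ('blue', 439, 206, np.float32(-0.2), 55, 12, [46.0, 208.0])
w ('red', 604, 236, np.float32(1.37), 17, 4, [10.0, 13.0])
w ('yellow', 516, 238, np.float32(-0.05), 9, 1, [0.0, 120.0])
turn [-0.0, -0.0, 0.001] shift [-0.06, 0.13, 16.35] j6 1.38 t 21.4
```

View pics/w4.png

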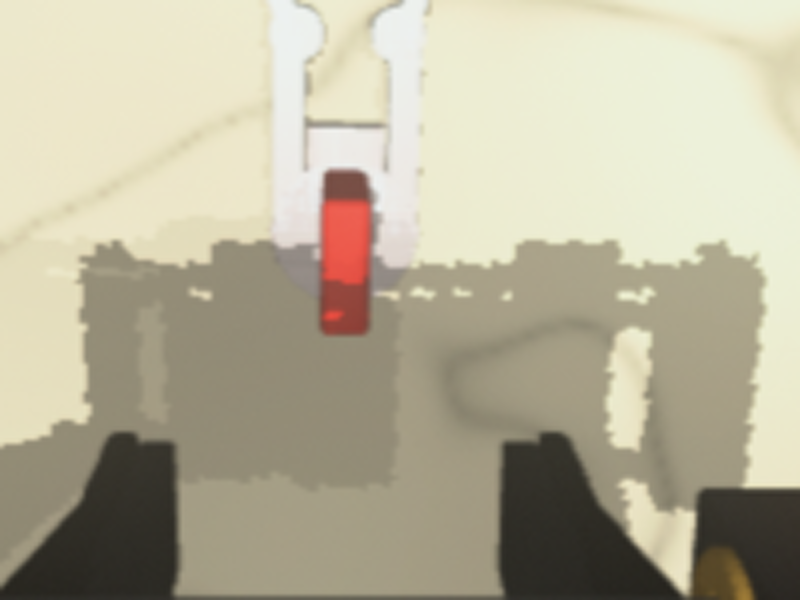

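The clip is aligned with the jaws: legs' midline at column 347 and tab top centre about (346,266) in the crop.

Run:
```python
from h import *
c=np.load('w4.npz',allow_pickle=True)['c'][0]
f=lambda u,v,z: ray(c,[170+u/4-.4,120+v/4-.4],z)[0]
print(f(346,200,.048),f(346,333,.048)); a,b=f(347,332,.048),f(347,123,.01); print(f(345,130,.01)-f(349,290,.01))
print(f(280,60,.01),f(420,60,.01))
t=(f(346,200,.048)+f(346,333,.048))/2; print(t)
go([t[0],t[1],.039],.17)
```

```text
[0.50881018 0.01475438 0.048     ] [0.47655717 0.00908715 0.048     ]
[0.04254137 0.00856225 0.        ]
[0.53396262 0.03612572 0.01      ] [0.54011218 0.00076366 0.01      ]
[0.49268367 0.01192076 0.048     ]
turn [-0.0, -0.0, 0.001] shift [-0.0, 0.2, 16.35] j6 1.38 t 21.4
```

Emit:
move_arm([
  [[0,0,0],[0,0.2,5],4.5],
  [[0,0,0],[0,0.2,10],4.5],
  [[0,0,0],[0,0.2,14],4.5],
  [[0,0,0],[0,0.2,15.8],4.5],
  [[0,0,0],[0,0.2,16.3],4.5],
  [[0,0,0],[0,0.2,16.3],4.5],
  [[0,0,0],[0,0.2,16.3],4.5],
  [[0,0,0],[0,0.2,16.3],0.8],
  [[0,0,0],[0,0.2,16.3],0.8],
  [[0,0,0],[0,0.2,16.3],0.8],
  [[0,0,0],[0,0.2,16.3],0.8],
  [[0,0,0],[0,0.2,16.3],0.8],
  [[0,0,0],[0,0.2,16.3],0.8],
  [[0,0,0],[0,0.2,16.3],0.8],
], newtons=50)

```text
time_s: 22.85
ee_pos: [0.4923, 0.011, 0.0397]
tool_rot: [-0.0, 0.996, 0.085, 0.0]
force: [-1.1, 0.3, 2.6]
width: 0.0114
grasp_force: 50.0
```

Run:
```python
from h import *
N=np.array([.517,.2517]); 
def cl(d,z): return [N[0]-d*np.cos(JY),N[1]-d*np.sin(JY),z]
z0=telemetry.sense()['ee_pos'][2]; print(z0)
go(cl(.19,z0+.10),JY); go(cl(.19,z0+.041),JY)
```

```text
0.03971383865161396
turn [-0.0, -0.0, 0.365] shift [-11.24, -30.09, -10.0] j6 1.39 t 22.9
turn [-0.0, -0.0, 0.365] shift [-11.24, -30.09, -4.1] j6 1.39 t 22.9
```

Emit:
move_arm([
  [[0,0,0],[0,0,-4],0.8],
  [[0,0,0],[0,0,-8],0.8],
  [[0,0,0.1],[-3,-4,-10],0.8],
  [[0,0,0.2],[-6,-8,-10],0.8],
  [[0,0,0.3],[-11.2,-12,-10],0.8],
  [[0,0,0.365],[-11.2,-30.1,-10],0.8],
  [[0,0,0.365],[-11.2,-30.1,-10],0.8],
  [[0,0,0.365],[-11.2,-30.1,-10],0.8],
  [[0,0,0.365],[-11.2,-30.1,-10],0.8],
  [[0,0,0.365],[-11.2,-30.1,-10],0.8],
  [[0,0,0.365],[-11.2,-30.1,-10],0.8],
  [[0,0,0.365],[-11.2,-30.1,-10],0.8],
  [[0,0,0.365],[-11.2,-30.1,-10],0.8],
  [[0,0,0.365],[-11.2,-30.1,-7],0.8],
  [[0,0,0.365],[-11.2,-30.1,-5],0.8],
  [[0,0,0.365],[-11.2,-30.1,-4.1],0.8],
  [[0,0,0.365],[-11.2,-30.1,-4.1],0.8],
  [[0,0,0.365],[-11.2,-30.1,-4.1],0.8],
  [[0,0,0.365],[-11.2,-30.1,-4.1],0.8],
])

```text
time_s: 24.75
ee_pos: [0.3315, 0.2893, 0.0816]
tool_rot: [-0.001, 0.995, -0.097, 0.001]
force: [-0.9, 1.1, -0.9]
width: 0.0114
grasp_force: 50.0
```

Run:
```python
from h import *
c=get_calibration('wrist'); np.savez('w5.npz',c=np.array([c],dtype=object)); im=grab_frame('wrist')
cv2.imwrite('pics/w5.png',cv2.resize(im[:,:,::-1],(800,600),interpolation=cv2.INTER_CUBIC))
N=np.array([.517,.2517]); 
def cl(d,z): return [N[0]-d*np.cos(JY),N[1]-d*np.sin(JY),z]
go(cl(.19,.0807),JY)
go(cl(.039,.0807),JY)
```

```text
turn [-0.002, -0.001, 0.0] shift [-0.06, 0.08, 0.08] j6 0.29 t 24.8
turn [-0.002, -0.001, 0.0] shift [15.04, 0.09, 0.09] j6 0.29 t 24.8
```

View pics/w5.png

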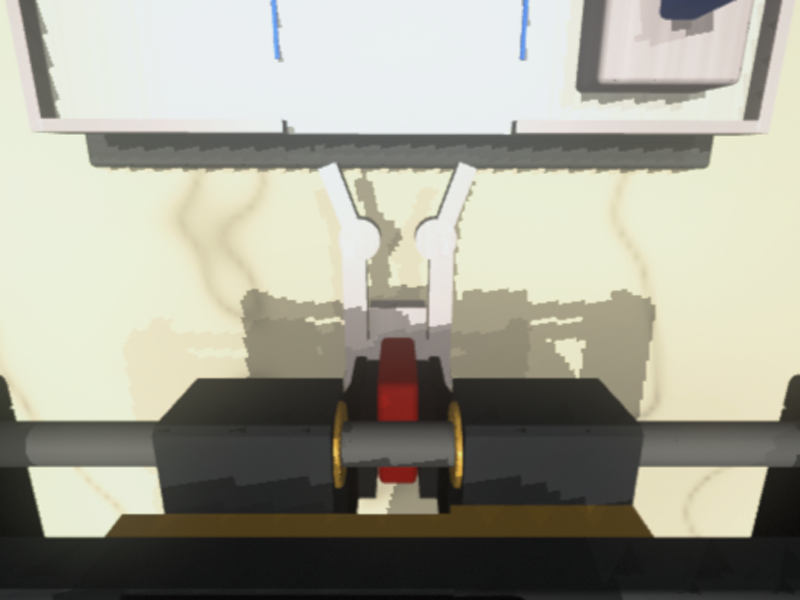

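The clip's midline (column 399) lines up with the front gap centre (column 400). I'll push in.

Emit:
move_arm([
  [[0,0,0],[2,0.05,0],0.8],
  [[0,0,0],[4,0.05,0.05],0.8],
  [[0,0,0],[6,0.05,0.05],0.8],
  [[0,0,0],[8,0.05,0.05],0.8],
  [[0,0,0],[9,0.05,0.05],0.8],
  [[0,0,0],[10,0.05,0.05],0.8],
  [[0,0,0],[11,0.05,0.05],0.8],
  [[0,0,0],[11.5,0.05,0.05],0.8],
  [[0,0,0],[12,0.05,0.05],0.8],
  [[0,0,0],[12.5,0.05,0.05],0.8],
])

```text
time_s: 25.8
ee_pos: [0.4535, 0.2639, 0.08]
tool_rot: [0.0, 0.995, -0.097, -0.0]
force: [-0.5, -0.4, -1.4]
width: 0.0114
grasp_force: 50.0
```

Run:
```python
from h import *
im=grab_frame('wrist')
cv2.imwrite('pics/w6.png',im[:,:,::-1])
N=np.array([.517,.2517]); 
go([N[0]-.039*np.cos(JY),N[1]-.039*np.sin(JY),.0807],JY)
```

```text
turn [-0.0, -0.0, 0.0] shift [2.5, -0.0, -0.06] j6 0.54 t 25.9
```

View pics/w6.png

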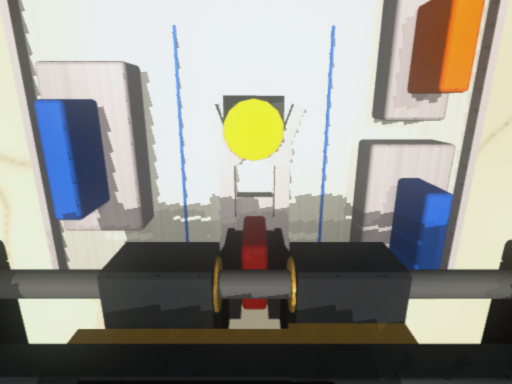

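The clip is under the head and centred (head at column 254, tab at 255). I'll push the last 25 mm.

Emit:
move_arm([
  [[0,0,0],[0.5,0,0],0.8],
  [[0,0,0],[1,0,0],0.8],
  [[0,0,0],[1.5,0,0],0.8],
  [[0,0,0],[2,0,0],0.8],
  [[0,0,0],[2.4,0,0],0.8],
  [[0,0,0],[2.5,0,0],0.8],
  [[0,0,0],[2.5,0,0],0.8],
  [[0,0,0],[2.5,0,0],0.8],
])

```text
time_s: 26.65
ee_pos: [0.478, 0.2589, 0.0801]
tool_rot: [0.0, 0.995, -0.097, -0.0]
force: [-0.2, 0.1, -1.5]
width: 0.0118
grasp_force: 50.0
```

Run:
```python
from h import *
s=telemetry.sense(); print(s['ee_pos'],s['force'],s['width'])
cv2.imwrite('pics/w7.png',grab_frame('wrist')[:,:,::-1])
```

```text
[0.47799448 0.25892918 0.0800529 ] [-0.20700008  0.06947912 -1.45577675] 0.011781914261289264
```

View pics/w7.png

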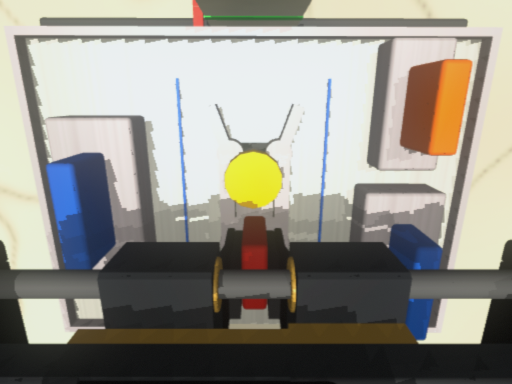

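The bulges are now past the neck, the tab hasn't moved in the grip and there is no residual push, so the clip is home. I'll release it and start unloading.

Emit:
move_arm([
  [[0,0,0],[0,0,0],2.5],
  [[0,0,0],[0,0,0],2.5],
  [[0,0,0],[0,0,0],2.5],
  [[0,0,0],[0,0,-3],2.5],
  [[0,0,0],[0,0,-7],2.5],
  [[0,0,0],[0,0,-11],2.5],
  [[0,0,0],[0,0,-14],2.5],
  [[0,0,0],[0,0,-14],2.5],
  [[0,0,0],[0,0,-14],4],
])

```text
time_s: 27.6
ee_pos: [0.4779, 0.2592, 0.2207]
tool_rot: [-0.001, 0.995, -0.097, 0.0]
force: [-1.2, -0.0, -0.3]
width: 0.0279
grasp_force: 0.0
```

Run:
```python
from h import *
for r in ribs(grab_frame('top'),get_calibration('top'),.038): print(r)
for r in ribs(grab_frame('wrist'),get_calibration('wrist'),.036): print('w',r)
print(jig(.05,-.078,0))
go(jig(.05,-.078,.2),JY)
```

```text
('blue', 454, 183, np.float32(-0.19), 47, 13, [191.0, 236.0])
('orange', 80, -607, np.float32(1.56), 64, 20, [496.0, 379.0])
('orange', 432, -223, np.float32(0.17), 32, 13, [341.0, 242.0])
('orange', 449, -316, np.float32(0.07), 33, 17, [375.0, 235.0])
('orange', 535, 166, np.float32(-0.19), 36, 13, [198.0, 207.0])
('orange', 558, -247, np.float32(0.1), 35, 15, [348.0, 197.0])
('yellow', 505, 243, np.float32(-0.22), 12, 12, [169.0, 218.0])
w ('blue', 445, 187, np.float32(-0.22), 22, 9, [339.0, 211.0])
w ('blue', 463, 182, np.float32(1.54), 7, 3, [344.0, 193.0])
w ('blue', 476, 181, np.float32(1.46), 9, 9, [342.0, 178.0])
w ('blue', 523, 330, np.float32(-0.19), 47, 10, [162.0, 154.0])
w ('yellow', 514, 252, np.float32(1.38), 20, 8, [254.0, 151.0])
[np.float64(0.53693859375041), np.float64(0.16828995502701188), 0]
turn [0.002, 0.002, 0.0] shift [7.61, 7.7, 1.88] j6 0.58 t 27.7
```

A small weight on the mat was knocked to about (0.434, -0.232), but it is still well inside the mat. I'll fetch the small weight from the platen.

Emit:
move_arm([
  [[0,0,0],[4,4,0],4.2],
  [[0,0,0],[7.5,7.7,1],4.2],
  [[0,0,0],[7.6,7.7,1.9],4.2],
  [[0,0,0],[7.6,7.7,1.9],4.2],
  [[0,0,0],[7.6,7.7,6],4.2],
  [[0,0,0],[7.6,7.7,10],4.2],
  [[0,0,0],[7.6,7.7,12],4.2],
  [[0,0,0],[7.6,7.7,12.8],4.2],
  [[0,0,0],[7.6,7.7,12.8],4.2],
  [[0,0,0],[7.6,7.7,12.8],0.8],
  [[0,0,0],[7.6,7.7,12.8],0.8],
  [[0,0,0],[7.6,7.7,12.8],0.8],
  [[0,0,0],[7.6,7.7,12.8],0.8],
  [[0,0,0],[7.6,7.7,12.8],0.8],
  [[0,0,0],[7.6,7.7,12.8],0.8],
  [[0,0,0],[7.6,7.7,9],0.8],
  [[0,0,0],[7.6,7.7,5],0.8],
  [[0,0,0],[7.6,7.7,1],0.8],
  [[0,0,0],[7.6,7.7,0],0.8],
  [[0,0,0],[7.6,7.7,0],0.8],
], newtons=40)

```text
time_s: 29.7
ee_pos: [0.5378, 0.1692, 0.2211]
tool_rot: [-0.001, 0.995, -0.097, 0.001]
force: [0.1, -0.4, -3.6]
width: 0.0116
grasp_force: 40.0
```

Run:
```python
from h import *
s=telemetry.sense()
for r in ribs(grab_frame('top'),get_calibration('top')): print(r)
go([.46,-.165,.2],.17); go([.46,-.165,.055],.17)
```

```text
('blue', 458, 190, np.float32(-0.21), 50, 12, [191.0, 236.0])
('blue', 511, 346, np.float32(-0.29), 16, 12, [137.0, 218.0])
('orange', 69, -630, np.float32(1.56), 67, 21, [496.0, 379.0])
('orange', 434, -232, np.float32(0.18), 34, 14, [341.0, 242.0])
('orange', 451, -328, np.float32(0.04), 34, 18, [375.0, 236.0])
('orange', 565, -257, np.float32(0.14), 36, 16, [348.0, 198.0])
('red', 482, 269, np.float32(-0.19), 32, 11, [164.0, 228.0])
('yellow', 517, 252, np.float32(0.39), 28, 28, [170.0, 216.0])
turn [-0.0, 0.002, -0.366] shift [-1.04, 34.22, 1.9] j6 0.78 t 29.8
turn [-0.0, 0.002, -0.366] shift [-1.01, 34.22, 16.4] j6 0.78 t 29.8
```

Emit:
move_arm([
  [[0,0,-0.366],[-1,34.2,1.9],0.8],
  [[0,0,-0.366],[-1,34.2,1.9],0.8],
  [[0,0,-0.366],[-1,34.2,1.9],0.8],
  [[0,0,-0.366],[-1,34.2,1.9],0.8],
  [[0,0,-0.366],[-1,34.2,1.9],0.8],
  [[0,0,-0.366],[-1,34.2,1.9],0.8],
  [[0,0,-0.366],[-1,34.2,1.9],0.8],
  [[0,0,-0.366],[-1,34.2,1.9],0.8],
  [[0,0,-0.366],[-1,34.2,1.9],0.8],
  [[0,0,-0.366],[-1,34.2,1.9],0.8],
  [[0,0,-0.366],[-1,34.2,1.9],0.8],
  [[0,0,-0.366],[-1,34.2,1.9],0.8],
  [[0,0,-0.366],[-1,34.2,1.9],0.8],
  [[0,0,-0.366],[-1,34.2,6],0.8],
  [[0,0,-0.366],[-1,34.2,10],0.8],
  [[0,0,-0.366],[-1,34.2,13.5],0.8],
  [[0,0,-0.366],[-1,34.2,15.5],0.8],
  [[0,0,-0.366],[-1,34.2,16.2],0.8],
  [[0,0,-0.366],[-1,34.2,16.2],0.8],
  [[0,0,-0.366],[-1,34.2,16.2],0.8],
])

```text
time_s: 31.75
ee_pos: [0.4612, -0.1644, 0.0595]
tool_rot: [0.0, 0.996, 0.086, -0.001]
force: [-4.0, 1.0, 6.7]
width: 0.0118
grasp_force: 40.0
```

Run:
```python
from h import *
go(jig(-.035,-.078,.21),JY)
```

```text
turn [0.0, 0.002, 0.368] shift [5.22, -34.53, -15.07] j6 1.75 t 31.8
```

Emit:
move_arm([
  [[0,0,0],[0,0,0],4.2],
  [[0,0,0],[0,0,0],4.2],
  [[0,0,0],[0,0,0],4.2],
  [[0,0,0],[0,0,-4],4.2],
  [[0,0,0],[0,0,-8],4.2],
  [[0,0,0],[0,0,-12],4.2],
  [[0,0,0.368],[5.2,-34.5,-15],4.2],
  [[0,0,0.368],[5.2,-34.5,-15],4.2],
  [[0,0,0.368],[5.2,-34.5,-15],4.2],
  [[0,0,0.368],[5.2,-34.5,-15],4.2],
  [[0,0,0.368],[5.2,-34.5,-15],4.2],
  [[0,0,0.368],[5.2,-34.5,-15],4.2],
  [[0,0,0.368],[5.2,-34.5,-15],4.2],
  [[0,0,0.368],[5.2,-34.5,-15],4.2],
  [[0,0,0.368],[5.2,-34.5,-15],4.2],
  [[0,0,0.368],[5.2,-34.5,-15],4.2],
  [[0,0,0.368],[5.2,-34.5,-15],4.2],
  [[0,0,0.368],[5.2,-34.5,-15],4.2],
  [[0,0,0.368],[5.2,-34.5,-15],4.2],
  [[0,0,0.368],[5.2,-34.5,-15],4.2],
])

```text
time_s: 33.75
ee_pos: [0.4542, 0.1834, 0.2081]
tool_rot: [-0.0, 0.995, -0.099, 0.0]
force: [0.0, 0.5, 0.6]
width: 0.0416
grasp_force: 0.0
```

Run:
```python
from h import *
for r in ribs(grab_frame('top'),get_calibration('top')): print(r)
go(jig(-.035,-.078,.097),JY)
```

```text
('orange', 69, -630, np.float32(1.56), 67, 20, [494.0, 379.0])
('orange', 434, -232, np.float32(0.18), 34, 14, [341.0, 243.0])
('orange', 451, -328, np.float32(0.05), 34, 18, [374.0, 235.0])
('orange', 460, -162, np.float32(0.16), 34, 12, [316.0, 234.0])
('orange', 565, -257, np.float32(0.1), 36, 15, [348.0, 197.0])
turn [-0.0, -0.0, -0.003] shift [-0.09, -0.1, 11.11] j6 0.66 t 33.8
```

Emit:
move_arm([
  [[0,0,0],[0,0,4],4.2],
  [[0,0,0],[0,0,8],4.2],
  [[0,0,0],[0,0,10.5],4.2],
  [[0,0,0],[0,0,11.1],4.2],
  [[0,0,0],[0,0,11.1],4.2],
  [[0,0,0],[0,0,11.1],0.8],
  [[0,0,0],[0,0,11.1],0.8],
  [[0,0,0],[0,0,11.1],0.8],
  [[0,0,0],[0,0,11.1],0.8],
  [[0,0,0],[0,0,11.1],0.8],
  [[0,0,0],[0,0,11.1],0.8],
  [[0,0,0],[0,0,8],0.8],
  [[0,0,0],[0,0,4],0.8],
  [[0,0,0],[0,0,0],0.8],
  [[0,0,0],[0,0,-2],0.8],
  [[0,0,0],[0,0,-2],0.8],
])

```text
time_s: 35.4
ee_pos: [0.4548, 0.1848, 0.23]
tool_rot: [-0.002, 0.995, -0.098, 0.002]
force: [0.6, -0.6, -6.0]
width: 0.0118
grasp_force: 40.0
```

Run:
```python
from h import *
go([.565,-.192,.2],-.1); go([.565,-.192,.058],-.1)
```

```text
turn [-0.004, -0.003, -0.097] shift [18.17, 34.81, 2.91] j6 0.66 t 35.4
turn [-0.004, -0.003, -0.097] shift [18.12, 34.87, 17.11] j6 0.66 t 35.4
```

Emit:
move_arm([
  [[0,0,-0.097],[18.1,34.8,2.9],0.8],
  [[0,0,-0.097],[18.1,34.8,2.9],0.8],
  [[0,0,-0.097],[18.1,34.8,2.9],0.8],
  [[0,0,-0.097],[18.1,34.8,2.9],0.8],
  [[0,0,-0.097],[18.1,34.8,2.9],0.8],
  [[0,0,-0.097],[18.1,34.8,2.9],0.8],
  [[0,0,-0.097],[18.1,34.8,2.9],0.8],
  [[0,0,-0.097],[18.1,34.8,2.9],0.8],
  [[0,0,-0.097],[18.1,34.8,2.9],0.8],
  [[0,0,-0.097],[18.1,34.8,2.9],0.8],
  [[0,0,-0.097],[18.1,34.8,2.9],0.8],
  [[0,0,-0.097],[18.1,34.8,2.9],0.8],
  [[0,0,-0.097],[18.1,34.8,2.9],0.8],
  [[0,0,-0.097],[18.1,34.8,7],0.8],
  [[0,0,-0.097],[18.1,34.8,11],0.8],
  [[0,0,-0.097],[18.1,34.8,14.5],0.8],
  [[0,0,-0.097],[18.1,34.8,16.3],0.8],
  [[0,0,-0.097],[18.1,34.8,17],0.8],
  [[0,0,-0.097],[18.1,34.8,17],0.8],
  [[0,0,-0.097],[18.1,34.8,17],0.8],
])

```text
time_s: 37.4
ee_pos: [0.5647, -0.1921, 0.0591]
tool_rot: [0.0, 0.999, -0.049, 0.001]
force: [0.2, 0.4, -5.1]
width: 0.0119
grasp_force: 40.0
```

Run:
```python
from h import *
go(jig(0,.078,.21),JY)
```

```text
turn [-0.0, -0.003, 0.097] shift [-9.73, -51.59, -15.12] j6 1.53 t 37.4
```

Emit:
move_arm([
  [[0,0,0],[0,0,0.2],0.8],
  [[0,0,0],[0,0,0.35],0.8],
  [[0,0,0],[0,0,0.35],0.8],
  [[0,0,0],[0,0,0.35],4.2],
  [[0,0,0],[0,0,0.35],4.2],
  [[0,0,0],[0,0,0.35],4.2],
  [[0,0,0],[0,0,-4],4.2],
  [[0,0,0],[0,0,-8],4.2],
  [[0,0,0],[0,0,-12],4.2],
  [[0,0,0],[0,0,-15],4.2],
  [[0,0,0],[0,0,-15],4.2],
])

```text
time_s: 38.5
ee_pos: [0.5665, -0.1934, 0.2137]
tool_rot: [0.001, 0.999, -0.049, 0.006]
force: [0.7, -0.4, 0.3]
width: 0.0421
grasp_force: 0.0
```

Emit:
move_arm([
  [[0,0,0.097],[-9.7,-51.6,0],4.2],
  [[0,0,0.097],[-9.7,-51.6,0],4.2],
  [[0,0,0.097],[-9.7,-51.6,0],4.2],
  [[0,0,0.097],[-9.7,-51.6,0],4.2],
  [[0,0,0.097],[-9.7,-51.6,0],4.2],
  [[0,0,0.097],[-9.7,-51.6,0],4.2],
  [[0,0,0.097],[-9.7,-51.6,0],4.2],
  [[0,0,0.097],[-9.7,-51.6,0],4.2],
  [[0,0,0.097],[-9.7,-51.6,0],4.2],
  [[0,0,0.097],[-9.7,-51.6,0],4.2],
  [[0,0,0.097],[-9.7,-51.6,0],4.2],
  [[0,0,0.097],[-9.7,-51.6,0],4.2],
  [[0,0,0.097],[-9.7,-51.6,0],4.2],
  [[0,0,0.097],[-9.7,-51.6,0],4.2],
  [[0,0,0.097],[-9.7,-51.6,0],4.2],
  [[0,0,0.097],[-9.7,-51.6,0],4.2],
])

```text
time_s: 40.1
ee_pos: [0.5188, 0.3294, 0.2082]
tool_rot: [-0.0, 0.995, -0.099, 0.0]
force: [-0.9, 0.2, 0.5]
width: 0.0421
grasp_force: 0.0
```

Run:
```python
from h import *
for r in ribs(grab_frame('top'),get_calibration('top')): print(r)
for r in ribs(grab_frame('wrist'),get_calibration('wrist'),.04): print('w',r)
go(jig(0,.078,.097),JY)
```

```text
('blue', 564, -189, np.float32(-0.05), 49, 11, [325.0, 198.0])
('orange', 69, -601, np.float32(-0.12), 19, 10, [488.0, 379.0])
('orange', 69, -634, np.float32(1.56), 59, 21, [497.0, 378.0])
('orange', 434, -232, np.float32(0.19), 34, 14, [341.0, 243.0])
('orange', 452, -328, np.float32(0.05), 34, 18, [375.0, 235.0])
('orange', 459, -161, np.float32(0.18), 34, 12, [316.0, 234.0])
('orange', 565, -257, np.float32(0.12), 35, 16, [348.0, 197.0])
('red', 483, 270, np.float32(-0.26), 32, 10, [164.0, 228.0])
('yellow', 521, 251, np.float32(1.14), 28, 19, [170.0, 214.0])
w ('blue', 538, 329, np.float32(-0.19), 16, 10, [252.0, 176.0])
w ('red', 469, 261, np.float32(-0.12), 14, 9, [343.0, 233.0])
w ('red', 489, 253, np.float32(-0.11), 6, 2, [349.0, 212.0])
w ('yellow', 532, 260, np.float32(1.12), 24, 17, [339.0, 171.0])
turn [-0.0, -0.0, -0.003] shift [-0.09, -0.11, 11.13] j6 0.54 t 40.2
```

Emit:
move_arm([
  [[0,0,0],[0,-0.1,4],4.2],
  [[0,0,0],[0,-0.1,8],4.2],
  [[0,0,0],[0,-0.1,10.5],4.2],
  [[0,0,0],[0,-0.1,11.1],4.2],
  [[0,0,0],[0,-0.1,11.1],4.2],
  [[0,0,0],[0,-0.1,11.1],0.8],
  [[0,0,0],[0,-0.1,11.1],0.8],
  [[0,0,0],[0,-0.1,11.1],0.8],
  [[0,0,0],[0,-0.1,11.1],0.8],
  [[0,0,0],[0,-0.1,11.1],0.8],
  [[0,0,0],[0,-0.1,11.1],0.8],
  [[0,0,0],[0,-0.1,8],0.8],
  [[0,0,0],[0,-0.1,4],0.8],
  [[0,0,0],[0,-0.1,0],0.8],
  [[0,0,0],[0,-0.1,-2],0.8],
  [[0,0,0],[0,-0.1,-2],0.8],
])

```text
time_s: 41.8
ee_pos: [0.5192, 0.332, 0.2302]
tool_rot: [-0.002, 0.995, -0.098, 0.001]
force: [0.1, 1.0, -6.1]
width: 0.0119
grasp_force: 40.0
```

Run:
```python
from h import *
go([.56,-.329,.2],-.12); go([.56,-.329,.0555],-.12)
```

```text
turn [-0.004, -0.002, -0.077] shift [16.93, 64.04, 2.81] j6 0.54 t 41.8
turn [-0.004, -0.002, -0.077] shift [16.9, 64.09, 17.26] j6 0.54 t 41.8
```

Emit:
move_arm([
  [[0,0,-0.077],[16.9,64,2.8],0.8],
  [[0,0,-0.077],[16.9,64,2.8],0.8],
  [[0,0,-0.077],[16.9,64,2.8],0.8],
  [[0,0,-0.077],[16.9,64,2.8],0.8],
  [[0,0,-0.077],[16.9,64,2.8],0.8],
  [[0,0,-0.077],[16.9,64,2.8],0.8],
  [[0,0,-0.077],[16.9,64,2.8],0.8],
  [[0,0,-0.077],[16.9,64,2.8],0.8],
  [[0,0,-0.077],[16.9,64,2.8],0.8],
  [[0,0,-0.077],[16.9,64,2.8],0.8],
  [[0,0,-0.077],[16.9,64,2.8],0.8],
  [[0,0,-0.077],[16.9,64,2.8],0.8],
  [[0,0,-0.077],[16.9,64,2.8],0.8],
  [[0,0,-0.077],[16.9,64,2.8],0.8],
  [[0,0,-0.077],[16.9,64,2.8],0.8],
  [[0,0,-0.077],[16.9,64,2.8],0.8],
  [[0,0,-0.077],[16.9,64,2.8],0.8],
  [[0,0,-0.077],[16.9,64,2.8],0.8],
])

```text
time_s: 43.6
ee_pos: [0.5593, -0.3277, 0.1998]
tool_rot: [-0.0, 0.998, -0.059, -0.0]
force: [0.7, 0.1, -5.2]
width: 0.0119
grasp_force: 40.0
```

Emit:
move_arm([
  [[0,0,0],[0,0,5],0.8],
  [[0,0,0],[0,0,9],0.8],
  [[0,0,0],[0,0,12],0.8],
  [[0,0,0],[0,0,13.5],0.8],
  [[0,0,0],[0,0,14.2],0.8],
  [[0,0,0],[0,0,14.2],0.8],
  [[0,0,0],[0,0,14.2],0.8],
])

```text
time_s: 44.3
ee_pos: [0.561, -0.3294, 0.06]
tool_rot: [0.001, 0.998, -0.059, 0.002]
force: [0.4, 0.2, -6.0]
width: 0.0119
grasp_force: 40.0
```

Emit:
move_arm([
  [[0,0,0],[0,0,0.2],0.8],
  [[0,0,0],[0,0,0.4],0.8],
  [[0,0,0],[0,0,0.4],0.8],
  [[0,0,0],[0,0,0.4],4.2],
  [[0,0,0],[0,0,0.4],4.2],
  [[0,0,0],[0,0,0.4],4.2],
  [[0,0,0],[0,0,-4],4.2],
  [[0,0,0],[0,0,-8],4.2],
  [[0,0,0],[0,0,-12],4.2],
  [[0,0,0],[-15,-10,-15],4.2],
  [[0,0,0],[-15,-20,-15],4.2],
  [[0,0,0],[-15,-20,-15],4.2],
  [[0,0,0],[-15,-20,-15],4.2],
  [[0,0,0],[-15,-20,-15],4.2],
  [[0,0,0],[-15,-20,-15],4.2],
  [[0,0,0],[-15,-20,-15],4.2],
])

```text
time_s: 45.9
ee_pos: [0.4344, -0.1118, 0.209]
tool_rot: [-0.0, 0.998, -0.058, 0.001]
force: [-0.0, -0.1, -0.2]
width: 0.0426
grasp_force: 0.0
```

Run:
```python
from h import *
im=grab_frame('top')
for r in ribs(im,get_calibration('top')): print(r)
a=cv2.resize(im[165:275,115:400,::-1],(800,309),interpolation=cv2.INTER_CUBIC)
s=grab_frame('side'); b=cv2.resize(s[130:350,150:400,::-1],(331,291))
o=np.zeros((600,800,3),np.uint8); o[:309]=a; o[309:,:331]=b; b2=cv2.resize(s[140:215,165:250,::-1],(330,291),interpolation=cv2.INTER_CUBIC); o[309:,340:670]=b2
cv2.imwrite('pics/f.png',o)
```

```text
('blue', 566, -190, np.float32(-0.05), 45, 11, [324.0, 198.0])
('blue', 562, -327, np.float32(-0.11), 50, 12, [372.0, 196.0])
('orange', 69, -600, np.float32(-0.12), 19, 7, [488.0, 379.0])
('orange', 69, -634, np.float32(1.56), 59, 20, [497.0, 379.0])
('orange', 452, -328, np.float32(0.05), 34, 18, [375.0, 236.0])
('orange', 565, -257, np.float32(0.1), 36, 16, [348.0, 198.0])
('red', 482, 269, np.float32(-0.19), 32, 11, [164.0, 228.0])
('yellow', 517, 253, np.float32(-1.11), 28, 27, [169.0, 216.0])
```

View pics/f.png

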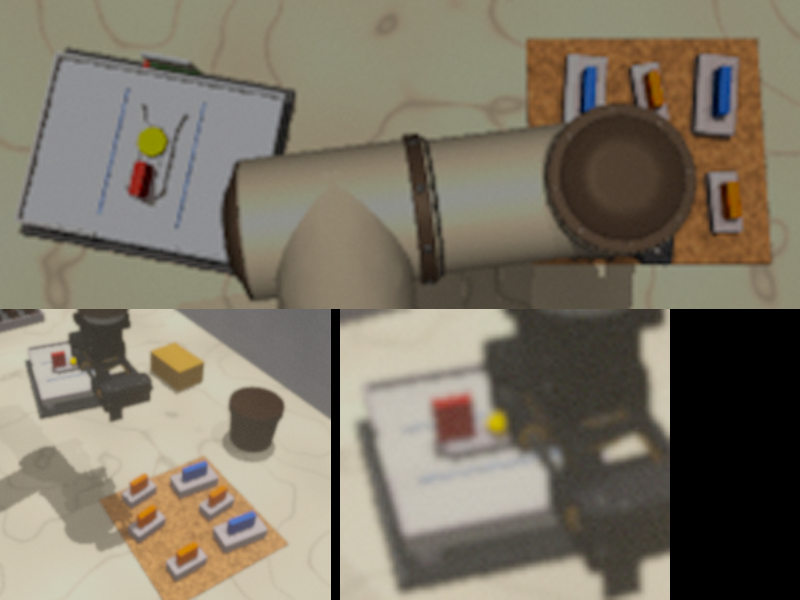

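The last picture shows all six weights upright on the mat. The clip is home round the neck, about 39 mm ahead of its origin, and holds the platen down.

```bash
python3 -c "
from bench import ticket; print(ticket.close_job())"
```

```text
the job is handed in; nothing more can be done
None
```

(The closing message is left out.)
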